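# Stack the stone tub and lock its bayonet ring

## Robot

A 6-joint arm with a two-finger parallel gripper is mounted at the origin on the work surface. World frame = base frame: x ahead of the robot, y to its left, z up, the work surface at z = 0. Lengths are in m, angles in degrees, forces in N, time in s.
With the tool pointing down it reaches from about 0.375 to 0.9 m from the base axis. Payload 3.1 kg.
Tool frame: the origin (TCP) lies at the very end of the fingers, on their centre line; the grasp point (between the pads) lies 19 mm behind it; z points along the fingers, y is the line along which they close (so a half turn about z gives the same grasp; the last joint's range is limited). The gripper opens to 87 mm and grips with 3 to 60 N. Pads are 19 mm wide; open, the fingers measure 117 mm over their backs; the gripper's body (75 mm by 190 mm) begins 51 mm behind the grasp point.
Start: joints at [57.267, 30.224, 82.088, -0, 67.689, -10.227], TCP at [0.239, 0.577, 0.223] pointing down, gripper open.
Joint ranges: [-176.69, 176.69], [-43.24, 126.21], [12.49, 139.97], [-82, 262], [0, 151.66], [-163.58, 163.58]. Speed limits (degrees/s): [159.86, 159.86, 180, 180, 180, 180].

## Interface

Orientations are given as a 3x3 rotation matrix whose columns are the frame's x, y, z axes.
In Python, from cell import manip gives the robot as it stands.
- The arm moves only by the tool jog_arm, never from a script. Its argument "motion" is a list that holds one entry, the list of rows, each a list of 5 numbers: the finger opening in mm, from 0 to 87, then the shift along the world's x, y, z in mm, then the turn about the world's z in rad. A call has 1 to 8 rows; each row shifts and turns the commanded pose from where the row before left it; what a row does not reach is not made up. A row lasts 1/8 s, in which the tool goes at most 62.5 mm and 10.7 degrees, less where a joint would pass 70% of its speed; a pose out of reach is approached as far as the arm can. A call with a gripper value outside its range is refused whole. The fingers move at their own pace and stop on an object; "squeeze" is the grip in N (left out, the last holds). Time passes only in rows, so rows that do not move let the fingers close. It gives the time, the measured TCP pose, the force, the opening and the grip force at its end, in the units of the state.
- manip.sense(): the state, without advancing time (a new reading comes with each control period).
- manip.read_camera(name): name is "scene" or "top"; returns a dict with "img" (384x512x3 uint8, red, green, blue), "z_map" (384x512 float32, m along the optical axis (not along the pixel's ray), 0 where there is no reading), "vfov" (degrees; the focal length in pixels is half the picture's height over the tangent of half this angle, whatever the lens; pixels are square), "cx", "cy" (the principal point, pixels), "extrinsics" (4x4, takes a point from camera to world coordinates). Camera axes: x right, y up, looking along -z (the intrinsics and any distortion apply to the point x, -y, -z); pixel columns grow to the right and rows downward; lengths in m; the calibration is good to about 2 mm. A picture is of the moment at which its call begins.
- manip.finish_job(): hands the job in; it is judged then, once.
The state is a dict: "time_s": time; "joint_pos": joint angles; "qvel": joint speeds; "joint_efforts": joint torques, N m; "ee_pos": TCP position; "orientation": TCP orientation; "force": force on the tool from outside, world axes, zero at the start; "wrist_torque": the same for the moment, N m; "grip_width": opening from 0.0 (shut) to 1.0 (fully open); "finger_force": force on a finger pad.
Only numpy, scipy, OpenCV 4.12 (cv2) and the standard library are available. Lean on these libraries where they do the work, as an engineer would, in place of code of your own. Each camera call takes 0.05 s, during which the arm holds its last target. There are 200 camera calls.

## Task

Put the clear stone tub that stands on the desk on top of the empty flat case, upright and lowered, not dropped, with its four feet fully home in the corner recesses of the case's lid. Then, with the recesses holding it, twist the black bayonet ring on its lid clockwise (seen from above) to the end of its quarter turn, so that it clicks locked and stays, and let go. Leave the other tub, already stacked and locked on the second case, and everything else on the desk where they are.

Things in the scene. Friction and masses are not known exactly. Their poses are not given: they have to be found in the camera images.
- tub: Loose tub on the desk, about 0.26 kg: clear box 84 (x) x 60 (y) mm, walls 7 to 41 mm up, grey lid 86 x 62 mm, top at 47 mm, black ring with grip bar on it to 77 mm. Origin: centre of its feet's underside, z up. 4 round feet, 12 mm dia. (8 mm at the tip), 7 mm high, at x +-34, y +-22 mm. Small catch housing on the lid at +x. Lift it by the bar (ring is captive) or by its 60 mm sides.
- ring (a joint): Bayonet ring of the loose tub, rad, growing clockwise from above about the tub's upright centre axis: 0 unlocked (bar along tub y), 1.571 locked at the end stop (bar along tub x). Starts at 0 to 0.3. Drag 0.02 N m, stays where left; from 1.27 a sprung catch resists with up to 0.12 N m, past 1.40 it snaps over and holds at 1.5 to 1.571.
- ring_bar (a point): Centre of the ring's grip bar, on the tub's centre axis 66 mm above its origin; x along the bar, z up. The bar is a straight upright black rib 50 mm long, 12 mm thick, 22 mm high (11 mm above and below this point), standing on the round black ring (54 mm diameter, 8 mm high, its top 11 mm below this point).
- case: Empty flat grey case, fixed to the desk, 96 (x) x 72 (y) x 56 mm high, nothing on it; origin at the centre of its underside, z up. Its lid has four square recesses 15 mm wide, 6 mm deep, centred at x +-34, y +-22 mm. The tub fits either way round (its x along case x or opposite), its box then 1 mm above the lid.
- case_seat (a point): Where the tub's origin must come: centre of the four recess floors of the empty case, 50 mm above the desk, axes as the case (x along its long side).
- case_b: The second flat case, same make, fixed to the desk, taken: another tub stands on it. Origin at the centre of its underside.
- tub_b: The other tub, same make, standing in the recesses of the second case with its ring locked (grip bar along its long side; the top of the bar is 127 mm above the desk). Leave it alone. Origin at the centre of the underside of its feet.
- loupe: Bystander: small black standing loupe, 31 mm in diameter, 37 mm high, loose; origin under its centre.
- tester: Bystander: black pen-like stone tester lying flat, 145 by 30 by 22 mm, loose, x along it; origin under its middle.
- tweezers: Bystander: steel tweezers lying flat, 110 by 10 by 5 mm, loose, x along them; origin under their middle.
- gauge: Bystander: dial gauge lying flat, dial 60 mm in diameter and 13 mm high, steel jaws reaching 95 mm along x; origin under the dial.
- pouchbox: Bystander: closed ring box, 70 by 70 by 32 mm, loose; origin under its centre.
- calc: Bystander: desk calculator, 130 by 75 by 15 mm, loose; origin under its centre.
Not all that is in view belongs to the job. Leave any pink look-alike of the tub alone. Leave any purple look-alike of the case_b alone.

How it is judged (in metres and radians):
On the way, in this order (a step that is already met when the one before it is completed fails the run):
1. the tub stands with its feet in the recesses of the empty case, its ring not yet turned past two thirds (horizontal distance between tub and case_seat below 0.003 m and z of tub in the frame of case_seat between -0.0025 and 0.0025 m and angle between the x axis of tub and the x axis of case_seat, either way round below 0.1 rad and angle between tub's own z axis and vertical below 0.06 rad and value of joint ring below 1.05 rad), for 0.2 s.
2. the ring has clicked over the catch (turned beyond 1.45 rad) with the tub seated (horizontal distance between tub and case_seat below 0.003 m and z of tub in the frame of case_seat between -0.0025 and 0.0025 m and angle between the x axis of tub and the x axis of case_seat, either way round below 0.1 rad and angle between tub's own z axis and vertical below 0.06 rad and value of joint ring above 1.45 rad), for 0.1 s.
At the end, for the whole second after the job is handed in: The tub stands level in the recesses of the empty case (3 mm sideways, 2.5 mm in height, 0.1 rad in yaw, either way round), at rest and released; its ring is locked (above 1.47 rad); the other tub still stands on the second case, within 6 mm of its start (horizontal distance between tub and case_seat below 0.003 m and z of tub in the frame of case_seat between -0.0025 and 0.0025 m and angle between the x axis of tub and the x axis of case_seat, either way round below 0.1 rad and angle between tub's own z axis and vertical below 0.06 rad and value of joint ring above 1.47 rad and linear speed of tub below 0.02 m/s and horizontal distance between tub_b and case_b below 0.004 m and distance of tub_b from where it was at the start of the episode below 0.006 m); the robot touches nothing.
It fails at once if the other tub is shifted or another bystander is pushed more than 25 mm (distance of tub_b from where it was at the start of the episode above 0.012 m or distance of any of loupe, tester, tweezers, gauge, pouchbox, calc from where it was at the start of the episode above 0.025 m).
It fails at once if the tub is tipped by more than about 30 degrees (angle between tub's own z axis and vertical above 0.52 rad).
It fails at once if the tub is dropped (falls faster than 0.35 m/s with no finger on it) (linear speed of tub above 0.35 m/s and contact force between the fingers and tub below 0.05 N).
It also fails if it takes over 58 s, if anything falls off the work surface, if the arm or the gripper's body presses on something with over 40 N, if the wrist force passes 120 N, or if a joint passes its speed limit or range.

## Working session

There is one attempt and no reset: what is moved stays moved. The work goes in short steps, Python scripts to look and compute and a tool call to move; the robot and the scene stay as the last step left them, time stands still between calls to the robot, and variables do not carry over. Pictures are saved under pics/ and viewed, at most 10 in all, crops included, and the job is handed in when it is done.

Besides the shell and the picture viewer there is one more tool, called after ">>>" as name(argument=value, ...) on one line, values as JSON. jog_arm: Moves the arm, as the interface text tells. Its arguments: {"type":"object","properties":{"motion":{"type":"array","items":{"type":"array","items":{"type":"array","items":{"type":"number"}}}},"squeeze":{"type":"number"}},"required":["motion"]}

```bash
mkdir -p pics; cat > h.py <<'E'
import numpy as np, cv2
from cell import manip
def cam(n):
    d=manip.read_camera(n); return d
def world(d):
    z=d["z_map"]; H,W=z.shape; f=H/2/np.tan(np.radians(d["vfov"])/2)
    u,v=np.meshgrid(np.arange(W),np.arange(H))
    P=np.stack([(u-d["cx"])/f*z,-(v-d["cy"])/f*z,-z,np.ones_like(z)],-1)
    w=(P@np.array(d["extrinsics"]).T)[...,:3]; w[z==0]=np.nan
    return w
def save(img,p): cv2.imwrite(p,cv2.cvtColor(img,cv2.COLOR_RGB2BGR))
E
python3 - <<'E'
from h import *
for n in("scene","top"):
    d=cam(n); print({k:(v if k not in("img","z_map") else v.shape) for k,v in d.items()})
    np.savez(n+"0.npz",**{k:np.array(v) for k,v in d.items()})
    save(d["img"],f"pics/{n}0.png")
print(manip.sense())
E
```

```text
{'img': (384, 512, 3), 'z_map': (384, 512), 'vfov': 55.699140526867296, 'cx': 249.08036362249953, 'cy': 191.1263046524264, 'extrinsics': array([[-0.37657514, -0.481044  ,  0.79169933,  1.25353888],
       [ 0.92628644, -0.20805677,  0.31417481,  0.30642882],
       [ 0.0135865 ,  0.85165078,  0.52393354,  0.54540432],
       [ 0.        ,  0.        ,  0.        ,  1.        ]])}
{'img': (384, 512, 3), 'z_map': (384, 512), 'vfov': 50.975829271242524, 'cx': 247.65720185748233, 'cy': 188.3344315632138, 'extrinsics': array([[ 0.00947339,  0.99792597, -0.06367108,  0.44311969],
       [-0.99986602,  0.01030337,  0.01271962,  0.00263328],
       [ 0.01334927,  0.06354205,  0.99788988,  1.37068667],
       [ 0.        ,  0.        ,  0.        ,  1.        ]])}
{'time_s': 0.1, 'joint_pos': array([ 5.72683311e+01,  3.02732038e+01,  8.21462006e+01, -9.78299737e-04,
        6.76895152e+01, -1.02275184e+01]), 'qvel': array([ 0.11052613, -0.08294091, -0.3264413 , -0.01952253,  0.0295039 ,
        0.04803264]), 'joint_efforts': array([-3.81987229e-04, -4.40984881e+01, -1.77150124e+01,  6.34642085e-02,
        5.34262578e-02, -5.18175898e-05]), 'ee_pos': array([0.23885098, 0.57687517, 0.22168995]), 'orientation': array([[-9.23854132e-01,  3.82743404e-01, -1.01459533e-03],
       [ 3.82744614e-01,  9.23852789e-01, -1.60768920e-03],
       [ 3.22004291e-04, -1.87360121e-03, -9.99998193e-01]]), 'force': array([0.92190164, 0.13405915, 1.25784929]), 'wrist_torque': array([-0.00130459,  0.0042453 ,  0.01837933]), 'finger_force': 0.0, 'grip_width': 0.9995656979325485}
```

View pics/scene0.png

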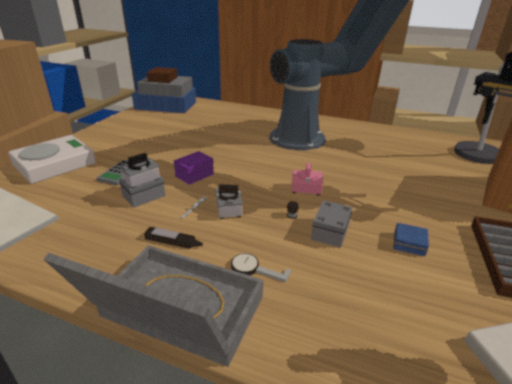

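View pics/top0.png

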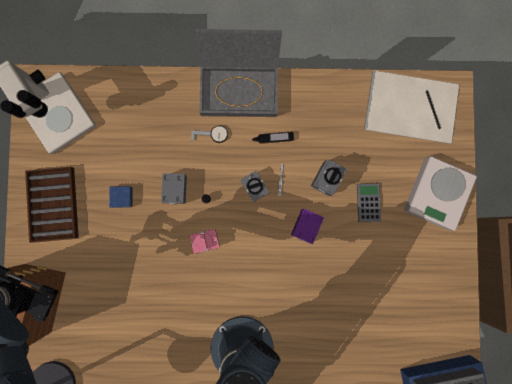

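Scene picture: the tub candidates are the clear/grey one alone on the desk (scene 229,201; top 256,186), the pink look-alike (308,182; top 205,241) and the stacked tub_b (141,178; top 329,178). Case candidates are the grey empty case (332,223; top 174,188), the purple look-alike (194,167; top 308,226) and case_b under tub_b. By the description I choose the tub at top (256,186) and the case at top (174,188). Next I check them in a crop and measure.

```bash
cat > m.py <<'E'
from h import *
def rect(w,m,name):
    p=w[m][:,:2]
    r=cv2.minAreaRect((p*1000).astype(np.float32)); print(name,m.sum(),"c",np.round(r[0],1),"size",np.round(r[1],1),"ang",round(r[2],1),"z med",np.round(np.nanmedian(w[m][:,2])*1000,1))
    return r
E
python3 - <<'E'
from m import *
ims=[]
for n,bx in(("scene",(190,150,380,260)),("top",(150,150,350,260))):
    d=dict(np.load(n+"0.npz")); w=world(d); x0,y0,x1,y1=bx
    ims.append(cv2.resize(d["img"][y0:y1,x0:x1],(640,300),interpolation=cv2.INTER_CUBIC))
    # desk
    print(n,"desk z",np.nanmedian(w[...,2])*1000)
    X,Y,Z=w[...,0],w[...,1],w[...,2]
    for nm,px in (("tub",(229,201) if n=="scene" else (256,186)),("case",(332,223) if n=="scene" else (174,188)),("tubb",(141,180) if n=="scene" else(329,178)),("loupe",(292,209) if n=="scene" else (206,199))):
        c=w[px[1]-2:px[1]+3,px[0]-2:px[0]+3].reshape(-1,3); c=np.nanmedian(c,0); print(nm,np.round(c*1000,1))
        near=np.hypot(X-c[0],Y-c[1])<(.025 if nm=='loupe' else .065)
        if nm=="loupe": rect(w,near&(Z>.02)&(Z<.05),"all")
        if nm=="tub":
            rect(w,near&(Z>.02),"all"); rect(w,near&(Z>.040)&(Z<.0505),"lid"); rect(w,near&(Z>.066),"bar")
        if nm=="case": rect(w,near&(Z>.051)&(Z<.062),"lid")
        if nm=="tubb":rect(w,near&(Z>.116),"bar"); rect(w,near&(Z>.09)&(Z<.103),"lid")
save(np.vstack(ims),"pics/crop.png")
E
```

```text
scene desk z -1.3428283116274642
tub [569.2 -17.3  51.5]
all 660 c [547.3 -28.2] size [67.3 62.1] ang 32.3 z med 47.6
lid 195 c [546.9 -28.4] size [66.5 62.1] ang 32.3 z med 44.7
bar 99 c [538.1 -33.8] size [13.1 48.5] ang 19.6 z med 73.1
case [564.3 236.3  54. ]
lid 549 c [537.9 232. ] size [72.2 76.7] ang 88.3 z med 53.9
tubb [ 593.3 -260.1   67.8]
bar 90 c [ 569.  -279.9] size [13.9 49.5] ang 61.2 z med 122.6
lid 302 c [ 569.2 -279.6] size [65.5 85.4] ang 61.4 z med 95.0
loupe [508.7 128.   27.8]
all 108 c [498.6 126.2] size [28.2 26.9] ang 66.3 z med 33.1
top desk z 0.18877743027712057
tub [533.4 -40.7  73.9]
all 489 c [535.7 -35.4] size [85.9 61.7] ang 32.4 z med 51.8
lid 218 c [535.7 -35.4] size [85.9 61.7] ang 32.4 z med 46.6
bar 59 c [535.6 -35.6] size [11.6 49.4] ang 18.9 z med 76.0
case [525.6 226.   56.4]
lid 596 c [525.7 232. ] size [72.9 96.1] ang 88.3 z med 55.9
tubb [ 558.9 -269.1  108.4]
bar 69 c [ 566.  -280.9] size [12.5 48.8] ang 62.0 z med 126.9
lid 295 c [ 566.9 -281. ] size [61.9 87.3] ang 61.5 z med 97.7
loupe [491.4 123.   37.3]
all 70 c [493.2 125.4] size [27.6 28.2] ang 47.3 z med 35.8
```

View pics/crop.png

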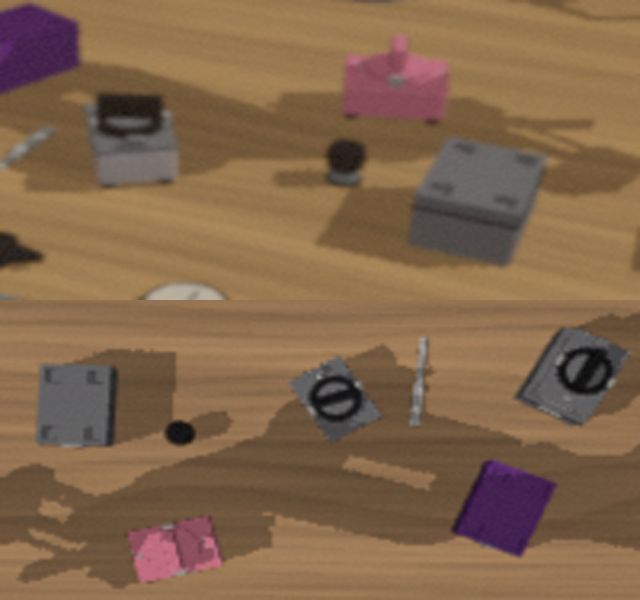

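The crop confirms it. The grey-clear tub with the black ring is alone on the desk (top crop 335,398), and the empty grey case with its four recesses is at (76,405). The pink and purple pieces are decoys. Sizes match: lid 85.9x61.7 mm, case 96.1x72.9 mm, bar top at 76 mm.

From the top camera:

| Item | Centre (mm) | Heading |
|---|---|---|
| Tub | (535.7, -35.5) | x axis at 32.4° |
| Bar | same centre | 108.9°, so ring is about 0.236 rad |
| Case | (525.7, 232) | x axis at -1.7° |

Next I move above the bar with the tool's y axis at 18.9°.

>>> jog_arm(motion=[[[50, 20, -42, 0, -0.06], [50, 20, -42, 0, -0.06], [50, 20, -42, 0, -0.06], [50, 20, -42, 0, -0.06], [50, 20, -42, 0, -0.06], [50, 20, -42, 0, -0.06], [50, 20, -42, 0, -0.06], [50, 20, -42, 0, -0.06]]], squeeze=30)

```text
time_s: 1.1
ee_pos: [0.3995, 0.24, 0.2224]
orientation: [[-0.641, 0.767, -0.0], [0.767, 0.641, -0.0], [0.0, -0.0, -1.0]]
force: [0.0, 0.8, -0.0]
grip_width: 0.574
finger_force: 0.0
```

>>> jog_arm(motion=[[[50, 20, -42, 0, -0.06], [50, 20, -42, 0, -0.06], [50, 20, -42, 0, -0.06], [50, 20, -42, 0, -0.06], [50, 20, -42, -20, -0.06], [50, 20, -42, -40, -0.06], [50, 16, -24, -50, -0.008], [50, 0, 0, 0, 0]]])

```text
time_s: 2.1
ee_pos: [0.5331, -0.0358, 0.108]
orientation: [[-0.321, 0.947, -0.009], [0.947, 0.321, 0.002], [0.005, -0.008, -1.0]]
force: [-0.9, 1.2, -0.1]
grip_width: 0.573
finger_force: 0.0
```

>>> jog_arm(motion=[[[50, 0, 0, 0, 0], [50, 0, 0, 0, 0]]])

```text
time_s: 2.35
ee_pos: [0.5357, -0.0337, 0.1146]
orientation: [[-0.325, 0.946, 0.003], [0.946, 0.325, -0.001], [-0.002, 0.003, -1.0]]
force: [0.7, 0.2, 0.1]
grip_width: 0.572
finger_force: 0.0
```

>>> jog_arm(motion=[[[50, 0, -1, -20, 0], [50, 0, 0, -20, 0], [50, 0, 0, -14, 0], [50, 0, 0, 0, 0], [50, 0, 0, 0, 0], [50, 0, 0, 0, 0]]])

```text
time_s: 3.1
ee_pos: [0.5357, -0.0357, 0.0593]
orientation: [[-0.324, 0.946, 0.001], [0.946, 0.324, -0.0], [-0.001, 0.001, -1.0]]
force: [-0.4, 0.2, -0.1]
grip_width: 0.575
finger_force: 0.0
```

```bash
cat > look.py <<'E'
from m import *
import sys
d=cam("top"); w=world(d); X,Y,Z=w[...,0],w[...,1],w[...,2]
s=manip.sense(); e=s["ee_pos"]; print("tcp",np.round(e*1000,1),"yaw_y",np.degrees(np.arctan2(s["orientation"][1,1],s["orientation"][0,1])),s["grip_width"],s["force"])
d2=cam("scene"); save(np.hstack([cv2.resize(d2["img"][140:270,190:380],(400,274),interpolation=2),cv2.resize(d["img"][140:270,150:340],(400,274),interpolation=2)]),sys.argv[1])
E
python3 look.py pics/g.png
```

```text
tcp [535.7 -35.7  59.2] yaw_y 18.912709238908427 0.5719994297433243 [ 0.15762212  0.28230685 -0.76082975]
```

View pics/g.png

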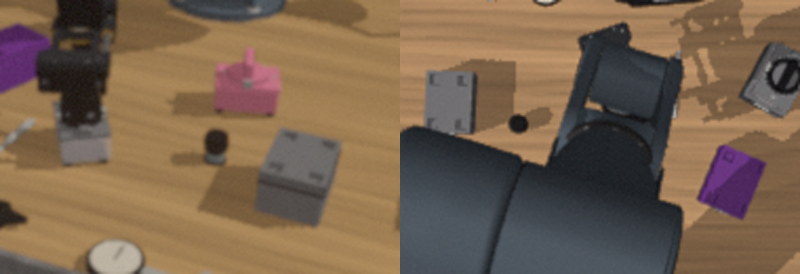

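The gripper straddles the bar in the scene view (left half, 85,105), and the top view is hidden by the arm. Closing now.

>>> jog_arm(motion=[[[0, 0, 0, 0, 0], [0, 0, 0, 0, 0], [0, 0, 0, 0, 0], [0, 0, 0, 0, 0], [0, 0, 0, 0, 0], [0, 0, 0, 0, 0]]], squeeze=30)

```text
time_s: 3.95
ee_pos: [0.5355, -0.0356, 0.0585]
orientation: [[-0.324, 0.946, 0.001], [0.946, 0.324, -0.0], [-0.0, 0.001, -1.0]]
force: [1.1, 1.1, -0.4]
grip_width: 0.14
finger_force: 30.0
```

>>> jog_arm(motion=[[[0, 0, 0, 5, 0], [0, 0, 0, 10, 0], [0, 0, 0, 15, 0], [0, 0, 0, 15, 0], [0, 0, 0, 15, 0], [0, 0, 0, 15, 0], [0, 0, 0, 0, 0], [0, 0, 0, 0, 0]]])

```text
time_s: 4.95
ee_pos: [0.5349, -0.0355, 0.1335]
orientation: [[-0.324, 0.946, -0.0], [0.946, 0.324, 0.0], [0.0, -0.0, -1.0]]
force: [-0.6, -0.9, -2.5]
grip_width: 0.138
finger_force: 30.0
```

>>> jog_arm(motion=[[[0, -1, 15, 0, -0.04], [0, -1, 30, 0, -0.08], [0, -1, 35, 0, -0.08], [0, -1, 40, 0, -0.08], [0, -1, 40, 0, -0.08], [0, -1, 40, 0, -0.08], [0, -1, 35, 0, -0.08], [0, -1, 20, 0, -0.05]]])

```text
time_s: 5.95
ee_pos: [0.5262, 0.2211, 0.1325]
orientation: [[0.238, 0.971, -0.002], [0.971, -0.238, -0.0], [-0.001, -0.002, -1.0]]
force: [0.3, -0.8, -3.6]
grip_width: 0.135
finger_force: 30.0
```

>>> jog_arm(motion=[[[0, -1, 12, 0, -0.025], [0, 0, 0, 0, 0], [0, 0, 0, 0, 0], [0, 0, 0, 0, 0], [0, 0, 0, 0, 0]]])

```text
time_s: 6.58
ee_pos: [0.5263, 0.2308, 0.1335]
orientation: [[0.263, 0.965, -0.0], [0.965, -0.263, -0.0], [-0.0, -0.0, -1.0]]
force: [-0.2, 0.5, -3.4]
grip_width: 0.135
finger_force: 30.0
```

```bash
python3 look.py pics/p.png; python3 - <<'E'
from m import *
d=cam("scene"); w=world(d); X,Y,Z=w[...,0],w[...,1],w[...,2]
near=(np.hypot(X-.526,Y-.232)<.07)
for a in (.105,.115): rect(w,near&(Z>a)&(Z<.127),"lid")
rect(w,near&(Z>.07)&(Z<.127),"tub"); rect(w,near&(Z>.03)&(Z<.058),"case")
np.savez("s1.npz",**{k:np.array(v) for k,v in d.items()})
E
```

```text
tcp [526.3 230.9 133.6] yaw_y -15.224397300810073 0.13612439944657503 [ 0.40018622  0.4267084  -3.3281893 ]
lid 419 c [528.7 231.2] size [61.8 86.8] ang 88.4 z med 119.6
lid 310 c [528.4 231.2] size [61.9 86. ] ang 88.6 z med 120.3
tub 700 c [528.7 231.2] size [61.8 86.8] ang 88.4 z med 111.2
case 719 c [527.7 232.7] size [ 73.2 100.6] ang 88.0 z med 52.6
```

View pics/p.png

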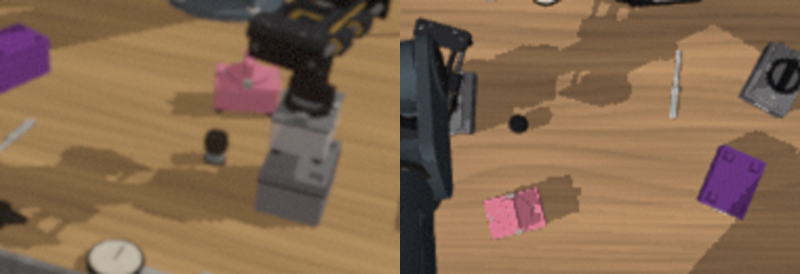

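```bash
python3 - <<'E'
from m import *
d=dict(np.load("scene0.npz")); w=world(d); X,Y,Z=w[...,0],w[...,1],w[...,2]
near=(np.hypot(X-.526,Y-.232)<.075)
for a in (.03,.04,.045,.048,.05): rect(w,near&(Z>a)&(Z<.062),"case")
E
```

```text
case 1012 c [527.9 232.3] size [ 73.5 101.5] ang 88.3 z med 53.3
case 902 c [527.9 232.6] size [ 72.9 101.5] ang 88.3 z med 53.6
case 829 c [527.  232.3] size [72.3 99.8] ang 88.3 z med 53.7
case 763 c [527.  232.3] size [72.3 99.8] ang 88.3 z med 53.8
case 708 c [526.7 232.3] size [72.2 99.2] ang 88.3 z med 53.9
```

Lid is 86x62 mm and parallel to the case (88.5° vs 88.3°). The tub is about 0.6 mm too far in x and 1.1 mm short in y. I correct that while lowering.

>>> jog_arm(motion=[[[0, -0.7, 1.1, -6, 0], [0, 0, 0, -6, 0], [0, 0, 0, -4, 0], [0, 0, 0, -2, 0], [0, 0, 0, 0, 0], [0, 0, 0, 0, 0]]])

```text
time_s: 7.48
ee_pos: [0.5257, 0.2325, 0.1157]
orientation: [[0.262, 0.965, 0.0], [0.965, -0.262, 0.0], [0.0, 0.0, -1.0]]
force: [0.5, 0.6, -3.4]
grip_width: 0.13
finger_force: 30.0
```

>>> jog_arm(motion=[[[0, 0, 0, -1.5, 0], [0, 0, 0, -1.5, 0], [0, 0, 0, -1, 0], [0, 0, 0, 0, 0], [0, 0, 0, 0, 0]]])

```text
time_s: 8.1
ee_pos: [0.5255, 0.2325, 0.1115]
orientation: [[0.262, 0.965, 0.0], [0.965, -0.262, 0.0], [0.0, 0.0, -1.0]]
force: [0.1, 0.3, -3.6]
grip_width: 0.135
finger_force: 30.0
```

>>> jog_arm(motion=[[[0, 0, 0, -1, 0], [0, 0, 0, -1, 0], [0, 0, 0, -1, 0], [0, 0, 0, 0, 0], [0, 0, 0, 0, 0]]])

```text
time_s: 8.72
ee_pos: [0.5255, 0.2325, 0.1086]
orientation: [[0.262, 0.965, 0.0], [0.965, -0.262, 0.0], [0.0, 0.0, -1.0]]
force: [0.7, -1.5, -1.8]
grip_width: 0.133
finger_force: 30.0
```

>>> jog_arm(motion=[[[0, 0, 0, -0.7, 0], [0, 0, 0, 0, 0], [0, 0, 0, 0, 0], [0, 0, 0, 0, 0]]])

```text
time_s: 9.22
ee_pos: [0.5256, 0.2326, 0.1085]
orientation: [[0.262, 0.965, 0.0], [0.965, -0.262, 0.0], [0.0, 0.0, -1.0]]
force: [-1.9, -1.2, 5.6]
grip_width: 0.136
finger_force: 30.0
```

Seated: the height reading gives a tub z of 50.0 mm, pressing with about 6 N. Now I twist clockwise.

>>> jog_arm(motion=[[[0, 0, 0, 0, -0.06], [0, 0, 0, 0, -0.09], [0, 0, 0, 0, -0.09], [0, 0, 0, 0, -0.09], [0, 0, 0, 0, -0.09], [0, 0, 0, 0, -0.09], [0, 0, 0, 0, -0.09], [0, 0, 0, 0, 0]]], squeeze=40)

```text
time_s: 10.22
ee_pos: [0.5259, 0.2323, 0.1085]
orientation: [[0.761, 0.648, 0.001], [0.648, -0.761, -0.0], [0.001, 0.001, -1.0]]
force: [-1.1, -0.9, 4.9]
grip_width: 0.135
finger_force: 40.0
```

>>> jog_arm(motion=[[[0, 0, 0, 0, -0.09], [0, 0, 0, 0, -0.09], [0, 0, 0, 0, -0.09], [0, 0, 0, 0, -0.09], [0, 0, 0, 0, -0.09], [0, 0, 0, 0, -0.06], [0, 0, 0, 0, 0], [0, 0, 0, 0, 0]]])

```text
time_s: 11.22
ee_pos: [0.5262, 0.2323, 0.1085]
orientation: [[0.981, 0.196, 0.002], [0.196, -0.981, -0.0], [0.002, 0.001, -1.0]]
force: [-1.9, -2.0, 6.2]
grip_width: 0.132
finger_force: 40.0
```

```bash
python3 -c "
from h import *
s=manip.sense();print(s['force'],s['wrist_torque'],s['joint_pos'])"
```

```text
[-1.93927331 -2.02824459  6.20858215] [-0.34007393  0.39149648  0.06153954] [ 1.27111149e+01  3.52336355e+01  9.51022071e+01 -5.24979016e-02
  4.95727688e+01  9.14441231e+01]
```

>>> jog_arm(motion=[[[0, 0, 0, 0, -0.06], [0, 0, 0, 0, -0.06], [0, 0, 0, 0, -0.06], [0, 0, 0, 0, -0.05], [0, 0, 0, 0, -0.03], [0, 0, 0, 0, 0], [0, 0, 0, 0, 0]]])

```text
time_s: 12.1
ee_pos: [0.5263, 0.2321, 0.1085]
orientation: [[0.998, -0.062, 0.002], [-0.062, -0.998, -0.001], [0.002, 0.001, -1.0]]
force: [0.3, -2.0, 5.2]
grip_width: 0.13
finger_force: 40.0
```

```bash
python3 -c "
from h import *
s=manip.sense();print(s['force'],s['wrist_torque'],s['joint_pos'])"
```

```text
[ 0.30681724 -1.98510045  5.20925325] [-0.34587131  0.37179929  0.16701403] [ 1.27054752e+01  3.52361892e+01  9.51029735e+01 -7.44529442e-02
  4.95702234e+01  1.06328118e+02]
```

>>> jog_arm(motion=[[[0, 0, 0, 0, -0.03], [0, 0, 0, 0, 0], [0, 0, 0, 0, 0]]])

```text
time_s: 12.48
ee_pos: [0.5264, 0.2318, 0.1085]
orientation: [[0.996, -0.091, 0.002], [-0.091, -0.996, -0.001], [0.002, 0.001, -1.0]]
force: [-0.6, -2.4, 5.1]
grip_width: 0.136
finger_force: 40.1
```

```bash
python3 -c "
from h import *
s=manip.sense();print(s['force'],s['wrist_torque'],s['joint_pos'])"
```

```text
[-0.62086576 -2.44577411  5.11369162] [-0.5587555   0.29076657  0.35203348] [ 12.70085853  35.23610274  95.09999454  -0.14117199  49.56626451
 107.99876142]
```

The torque rose to 0.35 N m, past the catch maximum, so the ring is at the end stop. I back off slightly, release and rise.

>>> jog_arm(motion=[[[0, 0, 0, 0.5, 0.03], [0, 0, 0, 0, 0], [25, 0, 0, 0, 0], [40, 0, 0, 0, 0], [40, 0, 0, 0, 0], [40, 0, 0, 0, 0]]])

```text
time_s: 13.22
ee_pos: [0.5253, 0.2327, 0.1082]
orientation: [[0.998, -0.064, -0.0], [-0.064, -0.998, 0.0], [-0.0, -0.0, -1.0]]
force: [0.5, 0.1, 0.2]
grip_width: 0.438
finger_force: 0.0
```

>>> jog_arm(motion=[[[40, 0, 0, 10, 0], [40, 0, 0, 20, 0], [40, 0, 0, 30, 0], [40, 0, 0, 30, 0], [40, -10, -50, 20, 0], [40, -20, -60, 0, 0], [40, -20, -60, 0, 0], [40, -20, -60, 0, 0]]])

```text
time_s: 14.22
ee_pos: [0.4558, 0.003, 0.2193]
orientation: [[0.998, -0.063, 0.002], [-0.063, -0.998, -0.001], [0.002, 0.001, -1.0]]
force: [0.9, -0.9, -0.4]
grip_width: 0.461
finger_force: 0.0
```

>>> jog_arm(motion=[[[40, 0, -60, 0, 0], [40, 0, -50, 0, 0], [40, 0, 0, 0, 0], [40, 0, 0, 0, 0]]])

```text
time_s: 14.72
ee_pos: [0.4558, -0.1049, 0.2186]
orientation: [[0.998, -0.065, -0.0], [-0.065, -0.998, 0.001], [-0.0, -0.001, -1.0]]
force: [1.0, 0.4, 0.3]
grip_width: 0.454
finger_force: 0.0
```

```bash
python3 look.py pics/f.png; python3 - <<'E'
from m import *
d=cam("top"); w=world(d); X,Y,Z=w[...,0],w[...,1],w[...,2]
near=(np.hypot(X-.526,Y-.232)<.07)
rect(w,near&(Z>.09)&(Z<.101),"lid");rect(w,near&(Z>.116)&(Z<.135),"bar")
E
```

```text
tcp [ 455.8 -104.3  218.5] yaw_y -93.64071076596326 0.46155123101794016 [-0.27526299  0.01197704 -0.50319261]
lid 258 c [524.6 232.4] size [62.7 85. ] ang 86.2 z med 96.9
bar 73 c [524.6 231.8] size [12.3 49.6] ang 86.8 z med 126.2
```

View pics/f.png

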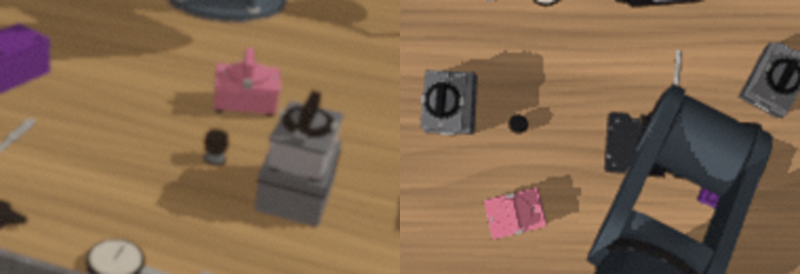

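The tub sits on the case (left 305,150; top 445,100), lid at 97 mm and about 1.2 mm off centre, with 0.04 rad of yaw. The bar lies along the long side to within 0.6°, so it's locked. tub_b and the loupe have not moved, and the arm is clear.

```bash
python3 -c "
from cell import manip
print(manip.finish_job())"
```

```text
the job is handed in; nothing more can be done
None
```

I placed the tub on the empty case, turned its ring to the end stop and let go, then handed the job in at about 15 s; the last picture showed it seated and locked, but the hand-in returned no verdict.

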